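Stand the turned feet in their holders

ROBOT

A 6-joint arm with a two-finger parallel gripper is mounted at the origin on the work surface. World frame = base frame: x ahead of the robot, y to its left, z up, the work surface at z = 0. Lengths are in m, angles in rad, forces in N, time in s.
With the tool pointing down it reaches from about 0.35 to 0.85 m from the base axis. Payload 8.1 kg.
Tool frame: the origin (TCP) lies at the very end of the fingers, on their centre line; the grasp point (between the pads) lies 19 mm behind it; x points along the fingers, y is the direction in which the jaws open and shut, and the axes are right-handed (so a half turn about x gives the same grasp; the last joint's range is limited). The gripper opens to 93 mm and grips with 3 to 60 N. Pads are 15 mm wide; open, the fingers measure 128 mm over their backs; the gripper's body (75 mm by 188 mm) begins 65 mm behind the grasp point.
Start: joints at [-1.343, 0.13, 1.488, -0, 1.523, -0.085], TCP at [0.185, -0.571, 0.219] pointing down, gripper open.
Joint ranges: [-2.96, 2.96], [-0.89, 2.26], [0.02, 2.5], [-1.34, 4.48], [0, 2.73], [-2.66, 2.66]. Speed limits (rad/s): [2.39, 2.39, 2.79, 3.14, 3.14, 3.14].

INTERFACE

Orientations are given as a rotation vector (axis times angle).
In Python, from plant import * gives the robot as it stands. The module is installed in compiled form; this text tells all that it offers.
- The arm moves only by the tool apply_moves, never from a script. Its argument "series" is a list of rows, each an object with "jaw": the gripper's target within -1 to 1 (shut at 1, half-way at 0, fully open at -1); "linear": the shift along the tool's x, y, z normalised to -1 to 1, where 1 is 0.6 m, a list of three; "roll": the turn about the tool's x normalised to -1 to 1, where 1 is 30 degrees. A call has 1 to 20 rows; each row is the pose to reach, as a shift and turn from the pose measured when the call began, along the tool's axes at that moment; what a row does not reach only later rows make up. A row lasts 1/8 s, in which the tool goes at most 62.5 mm and 10.7 degrees, less where a joint would pass 70% of its speed; a pose out of reach is approached as far as the arm can. A call with a number of a shift or a turn outside -1 to 1 is refused whole. A call with a gripper value outside its range is refused whole. The fingers move at their own pace and stop on an object; "force" is the grip in N (left out, the last holds). Time passes only in rows, so rows that repeat a pose let the fingers close. It gives the time, the measured TCP pose, the force and the opening at its end, in the units of the state.
- read_state(): the state, without advancing time (a new reading comes with each control period).
- read_camera(name): name is "scene" or "side" or "wrist"; returns a dict with "pixels" (480x640x3 uint8, blue, green, red), "intrinsics" (3x3 intrinsics, pixels), "rvec" (rotation vector, rad) and "tvec" (3), from world to camera coordinates, as OpenCV has them; the wrist camera has in their place "tool_from_camera" (4x4, takes a point from camera to tool coordinates, whose origin is the TCP and whose axes are the tool frame's). Camera axes: x right, y down, z forward; pixel columns grow to the right and rows downward; lengths in m; the calibration is good to about 2 mm. The wrist camera is an equidistant fisheye: a pixel r from the principal point sees the ray r / f radians off the axis. A picture is of the moment at which its call begins: read the wrist's pose just before it. There is no depth.
- close_job(): hands the job in, once; it reports no verdict.
The state is a dict: "t": time; "q": joint angles; "dq": joint speeds; "joint_torque": joint torques, N m; "tool_pos": TCP position; "orientation": TCP orientation; "force": force on the tool from outside, world axes, zero at the start; "wrist_torque": the same for the moment, N m; "opening": finger opening in m.
Only numpy, scipy, OpenCV 4.12 (cv2) and the standard library are available. Lean on these libraries where they do the work, as an engineer would, in place of code of your own. Each camera call takes 0.05 s, during which the arm holds its last target. There are 200 camera calls.

TASK

Three round furniture feet have come off the lathe in three sizes and stand on the bench among square blanks that are still to be turned. Pick out the round feet and set each one down gently, upright and flat on the floor of the recess, in the bored holder made for its size: small in small, medium in medium, large in large. Leave the square blanks standing where they are.

Things in the scene. Friction and masses are not known exactly. Their poses are not given: they have to be found in the camera images.
- foot_small: the small turned furniture foot, loose: a round upright wooden cylinder 30 mm in diameter and 48 mm tall with a shallow bead groove near its foot and a dark burnt ring on its flat top; plain mid-brown wood, 15 to 180 g. Origin: centre of its underside; z is its axis, up.
- foot_medium: the medium turned furniture foot, loose: a round upright wooden cylinder 46 mm in diameter and 54 mm tall with a shallow bead groove near its foot and a dark burnt ring on its flat top; plain mid-brown wood, 15 to 180 g. Origin: centre of its underside; z is its axis, up.
- foot_large: the large turned furniture foot, loose: a round upright wooden cylinder 62 mm in diameter and 60 mm tall with a shallow bead groove near its foot and a dark burnt ring on its flat top; plain mid-brown wood, 15 to 180 g. Origin: centre of its underside; z is its axis, up.
- holder_small: the small holder, fixed to the bench: a low round pale wooden dish 63 mm across outside and 16 mm high, bored from above with a round recess 45 mm across and 10 mm deep (floor 6 mm above the bench, lined with thin grey felt, rim wall 9 mm thick). It is made for the 30 mm foot. Origin: centre of its underside, on the bench; z up.
- holder_medium: the medium holder, fixed to the bench: a low round pale wooden dish 79 mm across outside and 16 mm high, bored from above with a round recess 61 mm across and 10 mm deep (floor 6 mm above the bench, lined with thin grey felt, rim wall 9 mm thick). It is made for the 46 mm foot. Origin: centre of its underside, on the bench; z up.
- holder_large: the large holder, fixed to the bench: a low round pale wooden dish 95 mm across outside and 16 mm high, bored from above with a round recess 77 mm across and 10 mm deep (floor 6 mm above the bench, lined with thin grey felt, rim wall 9 mm thick). It is made for the 62 mm foot. Origin: centre of its underside, on the bench; z up.
- blank_small: the small square blank, not yet turned, loose, to be left alone: an upright square wooden block 30 x 30 mm and 48 mm tall, of the same mid-brown wood as the feet, its top pencilled with a cross from corner to corner. Origin: centre of its underside; x and y square to its sides, z up.
- blank_medium: the medium square blank, not yet turned, loose, to be left alone: an upright square wooden block 46 x 46 mm and 54 mm tall, of the same mid-brown wood as the feet, its top pencilled with a cross from corner to corner. Origin: centre of its underside; x and y square to its sides, z up.
- blank_large: the large square blank, not yet turned, loose, to be left alone: an upright square wooden block 62 x 62 mm and 60 mm tall, of the same mid-brown wood as the feet, its top pencilled with a cross from corner to corner. Origin: centre of its underside; x and y square to its sides, z up.
There are look-alikes about, which are no part of the job. What is shaped like the foot_large but yellow is not meant. Leave any yellow look-alike of the foot_medium alone.

How it is judged:
At the end, for the whole second after the job is handed in: Each round foot stands upright (5 degrees) and at rest in the holder of its size, on the recess floor (underside 3 to 8.5 mm above the bench, floor at 6), within 10 mm of the holder's centre; the square blanks stand within 20 mm of their starting places; nothing is held (horizontal distance between foot_small and holder_small below 0.01 m and z of foot_small in the frame of holder_small between 0.003 and 0.0085 m and angle between each of foot_small, foot_medium, foot_large's own z axis and vertical below 0.09 rad and linear speed of each of foot_small, foot_medium, foot_large below 0.02 m/s and distance of each of blank_small, blank_medium, blank_large from where it was at the start of the episode below 0.02 m and angle between each of blank_small, blank_medium, blank_large's own z axis and vertical below 0.15 rad and horizontal distance between foot_medium and holder_medium below 0.01 m and z of foot_medium in the frame of holder_medium between 0.003 and 0.0085 m and horizontal distance between foot_large and holder_large below 0.01 m and z of foot_large in the frame of holder_large between 0.003 and 0.0085 m); the robot touches nothing.
It fails at once if a square blank is pushed more than 20 mm or knocked over (distance of any of blank_small, blank_medium, blank_large from where it was at the start of the episode above 0.02 m or angle between any of blank_small, blank_medium, blank_large's own z axis and vertical above 0.35 rad).
It fails at once if a foot is dropped into its holder (arrives faster than 0.7 m/s) instead of being set down ((horizontal distance between foot_small and holder_small below 0.03 m and z of foot_small in the frame of holder_small below 0.035 m and linear speed of foot_small above 0.7 m/s) or (horizontal distance between foot_medium and holder_medium below 0.03 m and z of foot_medium in the frame of holder_medium below 0.035 m and linear speed of foot_medium above 0.7 m/s) or (horizontal distance between foot_large and holder_large below 0.03 m and z of foot_large in the frame of holder_large below 0.035 m and linear speed of foot_large above 0.7 m/s)).
It also fails if it takes over 80 s, if anything falls off the work surface, if the arm or the gripper's body presses on something with over 40 N, if the wrist force passes 120 N, or if a joint passes its speed limit or range.

## Working session

There is one attempt and no reset: what is moved stays moved. The work goes in short steps, Python scripts to look and compute and a tool call to move; the robot and the scene stay as the last step left them, time stands still between calls to the robot, and variables do not carry over. Pictures are saved under pics/ and viewed, about 12 in all and at most 16, crops included, and the job is handed in when it is done.

Besides the shell and the picture viewer there is one more tool, called after "Emit:" as a command line: name --argument value ..., lists and objects as JSON in quotes. apply_moves: Moves the arm, as the interface text tells. Its arguments: {"type":"object","properties":{"series":{"type":"array"},"force":{"type":"number"}},"required":["series"]}

```bash
mkdir -p pics; python3 - <<'E'
from plant import *
import cv2,numpy as np
s=read_state();print(s)
for n in("scene","side","wrist"):
    c=read_camera(n);cv2.imwrite(f"pics/{n}0.png",c["pixels"])
    np.save(f"{n}0.npy",c,allow_pickle=True)
    print(n,{k:np.round(v,4).tolist() for k,v in c.items() if k!="pixels"})
E
```

```text
{'t': 0.0, 'q': array([-1.34340606e+00,  1.31154268e-01,  1.48925910e+00,  4.26881310e-06,
        1.52299261e+00, -8.54159933e-02]), 'dq': array([ 0.00025623, -0.00180426, -0.00092605, -0.00014337, -0.00061979,
       -0.00078554]), 'joint_torque': array([-1.76770202e-03, -5.59852374e+01, -4.91757882e+01,  7.67697953e-02,
        3.53360258e-02, -1.64443145e-04]), 'tool_pos': array([ 0.18452501, -0.57033266,  0.21760264]), 'orientation': array([ 2.05326599,  0.32568214, -2.05352451]), 'force': array([-0.79228441, -0.21708454,  0.46160584]), 'wrist_torque': array([0.01553193, 0.03048484, 0.0117932 ]), 'opening': 0.09317754041724824}
scene {'intrinsics': [[546.9939, 0.0, 318.33], [0.0, 546.9939, 233.0763], [0.0, 0.0, 1.0]], 'rvec': [1.0502, 2.5048, -0.9139], 'tvec': [0.3323, -0.2386, 1.3539]}
side {'intrinsics': [[453.9675, 0.0, 319.0989], [0.0, 453.9675, 242.8456], [0.0, 0.0, 1.0]], 'rvec': [0.8037, -2.6329, 1.013], 'tvec': [0.4014, 0.2289, 0.8492]}
wrist {'intrinsics': [[371.6483, 0.0, 315.262], [0.0, 371.6483, 237.6877], [0.0, 0.0, 1.0]], 'tool_from_camera': [[0.0005, -0.2679, 0.9634, -0.1673], [1.0, -0.0003, -0.0006, -0.0005], [0.0005, 0.9634, 0.2679, -0.0743], [0.0, 0.0, 0.0, 1.0]]}
```

View pics/scene0.png

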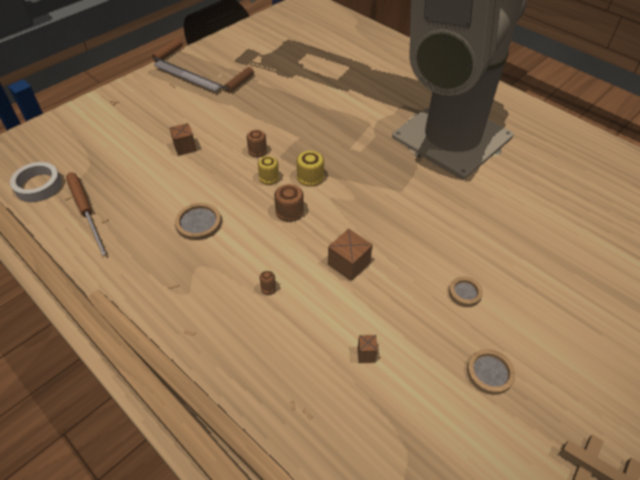

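View pics/side0.png

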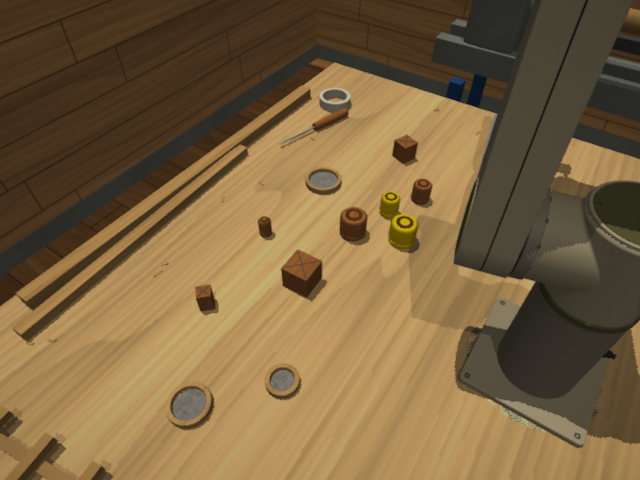

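The scene view shows the brown feet: small (268,283), medium (257,142), large (289,203). The yellow look-alikes are at (268,170) and (310,167), and the blanks at (182,139), (350,254) and (368,348). The holders are at (198,220), (465,291) and (491,370). The side view agrees.

```bash
cat > h.py <<'E'
import numpy as np,cv2
from scipy.spatial.transform import Rotation as R
def cast(c,uv,z,pose=None):
    """pixel -> world point on plane z; pose=(tool_pos,orientation) for wrist"""
    K=c["intrinsics"];a=np.array([(uv[0]-K[0,2])/K[0,0],(uv[1]-K[1,2])/K[1,1]])
    if "tool_from_camera" in c:
        r=np.linalg.norm(a);d=np.array([*(a/max(r,1e-9)*np.sin(r)),np.cos(r)])
        T=c["tool_from_camera"];Rt=R.from_rotvec(pose[1]).as_matrix()
        o=pose[0]+Rt@T[:3,3];d=Rt@T[:3,:3]@d
    else:
        Rc=cv2.Rodrigues(np.asarray(c["rvec"]))[0];o=-Rc.T@np.ravel(c["tvec"]);d=Rc.T@np.array([*a,1])
    return o+d*(z-o[2])/d[2]
def blobs(img,kind,amin=60):
    H=cv2.cvtColor(cv2.GaussianBlur(img,(3,3),0),cv2.COLOR_BGR2HSV).astype(int);h,s,v=H[...,0],H[...,1],H[...,2]
    m={"brown":(h<13)&(s>120)&(v>30)&(v<190),"felt":(s<70)&(v>70)&(v<170),"yellow":(h>22)&(h<35)&(s>170)&(v>90)}[kind]
    m=cv2.morphologyEx(m.astype(np.uint8),cv2.MORPH_CLOSE,np.ones((3,3)))
    m=cv2.morphologyEx(m,cv2.MORPH_OPEN,np.ones((3,3)))
    return [k for k in cv2.findContours(m,cv2.RETR_EXTERNAL,cv2.CHAIN_APPROX_NONE)[0] if cv2.contourArea(k)>amin]
E
python3 - <<'E'
from h import *
for n in("scene","side"):
    c=np.load(n+"0.npy",allow_pickle=True).item()
    for kind,z in(("brown",.027),("felt",.006),("yellow",.027)):
        for k in blobs(c["pixels"],kind):
            if cv2.contourArea(k)>4000: continue
            M=cv2.moments(k);uv=(M["m10"]/M["m00"],M["m01"]/M["m00"])
            P=cast(c,uv,z)
            pts=np.array([cast(c,p[0],z)[:2] for p in k])
            if not(0<P[0]<.9 and abs(P[1])<.8): continue
            print(n,kind,np.round(uv),np.round(P[:2],3),"dia mm",round(2e3*np.sqrt(cv2.contourArea((pts*1e4).astype(np.float32))/1e8/np.pi)))
E
```

```text
scene brown [367. 344.] [0.595 0.235] dia mm 28
scene brown [267. 278.] [0.624 0.007] dia mm 23
scene brown [350. 247.] [0.455 0.068] dia mm 67
scene brown [289. 196.] [ 0.444 -0.121] dia mm 57
scene brown [ 78. 192.] [ 0.758 -0.451] dia mm 55
scene brown [256. 139.] [ 0.369 -0.312] dia mm 46
scene brown [181. 133.] [ 0.48  -0.456] dia mm 49
scene brown [51. 99.] [ 0.634 -0.796] dia mm 48
scene brown [240.  78.] [ 0.234 -0.531] dia mm 47
scene brown [167.  48.] [ 0.283 -0.787] dia mm 71
scene felt [491. 371.] [0.475 0.414] dia mm 55
scene felt [465. 291.] [0.366 0.288] dia mm 37
scene felt [ 95. 232.] [ 0.787 -0.346] dia mm 30
scene felt [198. 220.] [ 0.616 -0.221] dia mm 69
scene felt [ 36. 183.] [ 0.802 -0.567] dia mm 88
scene felt [472. 151.] [0.017 0.067] dia mm 134
scene felt [414. 132.] [ 0.06  -0.076] dia mm 97
scene felt [188.  75.] [ 0.308 -0.666] dia mm 94
side felt [189. 404.] [0.479 0.415] dia mm 55
side felt [494. 383.] [0.05  0.078] dia mm 24
side felt [282. 380.] [0.371 0.289] dia mm 39
side felt [555. 231.] [ 0.062 -0.371] dia mm 100
side felt [323. 179.] [ 0.62  -0.221] dia mm 64
side felt [334.  99.] [ 0.809 -0.572] dia mm 109
side yellow [398. 221.] [ 0.376 -0.17 ] dia mm 105
```

```bash
python3 - <<'E'
from h import *
T={"footS":((267,274),(265,219),.048),"footM":((256.5,134.5),(423,183),.054),"footL":((289,190),(354,212),.06),"yelM":((268,162),(391,198),.054),"yelL":((311,158),(404,220),.06),
"blS":((368,342),(204,290),.048),"blM":((181,130),(405,142),.054),"blL":((351,243),(302,262),.06)}
c=[np.load(n+"0.npy",allow_pickle=True).item() for n in("scene","side")]
for k,(a,b,z) in T.items(): print(k,np.round(cast(c[0],a,z)[:2],3),np.round(cast(c[1],b,z)[:2],3))
E
```

```text
footS [0.626 0.013] [0.624 0.013]
footM [ 0.377 -0.297] [ 0.377 -0.298]
footL [ 0.453 -0.108] [ 0.462 -0.11 ]
yelM [ 0.422 -0.209] [ 0.416 -0.206]
yelL [ 0.35  -0.146] [ 0.355 -0.151]
blS [0.601 0.24 ] [0.6   0.238]
blM [ 0.491 -0.434] [ 0.49  -0.426]
blL [0.468 0.08 ] [0.474 0.078]
```

View pics/wrist0.png

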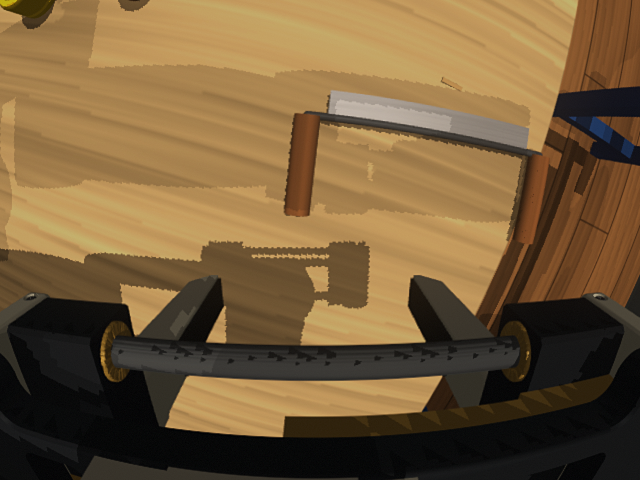

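The wrist view shows only the saw, the fingers, and a yellow edge at top left. Everything is well clear for a grasp with any jaw direction. Next I work out the move to a hover by the medium foot.

```bash
cat >> h.py <<'E'
def plan(s,*targets):
    Rt=R.from_rotvec(s["orientation"]).as_matrix()
    for t in targets: print("to",t,"linear",np.round(Rt.T@(np.array(t)-s["tool_pos"])/.6,4))
E
python3 - <<'E'
from plant import *;from h import *
s=read_state();print(np.round(R.from_rotvec(s["orientation"]).as_matrix(),3))
plan(s,(.377,-.298,.2),(.377,-.298,.026))
E
```

```text
[[-0.     0.308 -0.951]
 [ 0.001 -0.951 -0.308]
 [-1.    -0.001 -0.   ]]
to (0.377, -0.298, 0.2) linear [ 0.0302 -0.3333 -0.4449]
to (0.377, -0.298, 0.026) linear [ 0.3202 -0.3329 -0.4449]
```

Emit:
apply_moves --series '[{"jaw":-1,"linear":[0.03,-0.333,-0.445],"roll":0},{"jaw":-1,"linear":[0.03,-0.333,-0.445],"roll":0},{"jaw":-1,"linear":[0.03,-0.333,-0.445],"roll":0},{"jaw":-1,"linear":[0.03,-0.333,-0.445],"roll":0},{"jaw":-1,"linear":[0.03,-0.333,-0.445],"roll":0},{"jaw":-1,"linear":[0.03,-0.333,-0.445],"roll":0},{"jaw":-1,"linear":[0.03,-0.333,-0.445],"roll":0},{"jaw":-1,"linear":[0.03,-0.333,-0.445],"roll":0},{"jaw":-1,"linear":[0.03,-0.333,-0.445],"roll":0}]' --force 12

```text
t: 1.27
tool_pos: [0.3765, -0.2991, 0.2001]
orientation: [2.054, 0.324, -2.054]
force: [0.2, 0.8, -0.1]
opening: 0.0928
```

```bash
cat > look.py <<'E'
import sys
from plant import *;from h import *
s=read_state();c=read_camera("wrist");p=(s["tool_pos"],s["orientation"])
cv2.imwrite(f"pics/{sys.argv[1]}.png",c["pixels"]);np.save(sys.argv[1]+".npy",{"c":c,"s":s},allow_pickle=True)
print("t",s["t"],"tcp",np.round(s["tool_pos"],4),"q",np.round(s["q"],2))
z={"brown":.054,"yellow":.054,"felt":.006};
for kind in z:
    for k in blobs(c["pixels"],kind,300):
        zz=z[kind];x=cv2.boundingRect(k);M=cv2.moments(k);uv=(M["m10"]/M["m00"],M["m01"]/M["m00"])
        pts=np.array([cast(c,q[0],zz,p)[:2] for q in k],np.float32)
        (cx,cy),r=cv2.minEnclosingCircle(pts)
        if r<.06 and uv[1]<330: print(kind,np.round(uv),x,"circle",round(cx,4),round(cy,4),"d mm",round(2000*r,1))
E
python3 look.py w1
```

```text
t 1.275 tcp [ 0.3765 -0.2991  0.2001] q [-0.78 -0.19  1.83  0.    1.5   0.48]
brown [316. 224.] (293, 202, 47, 44) circle 0.3771 -0.2983 d mm 41.9
brown [147. 202.] (129, 184, 34, 38) circle 0.3486 -0.1431 d mm 36.6
brown [492. 157.] (466, 136, 54, 49) circle 0.4884 -0.4315 d mm 56.5
brown [134.  76.] (109, 45, 52, 61) circle 0.4582 -0.1007 d mm 58.5
brown [12. 41.] (0, 16, 29, 55) circle 0.4717 0.0861 d mm 81.3
yellow [147. 201.] (120, 171, 55, 61) circle 0.3495 -0.144 d mm 58.2
yellow [233. 146.] (211, 123, 45, 47) circle 0.4193 -0.2108 d mm 40.9
```

View pics/w1.png

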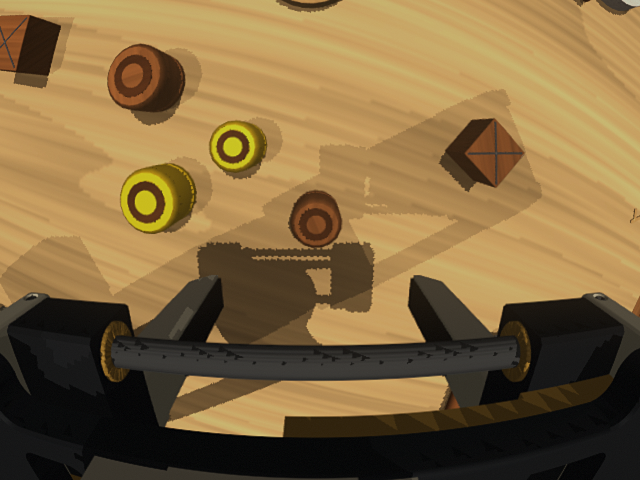

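The medium foot's ring is at (316,225). It casts to (0.377, -0.298), matching the overhead estimates to within 1 mm, so I can descend and grip.

Emit:
apply_moves --series '[{"jaw":-1,"linear":[0.08,0,-0.001],"roll":0},{"jaw":-1,"linear":[0.16,0,-0.001],"roll":0},{"jaw":-1,"linear":[0.24,0,-0.001],"roll":0},{"jaw":-1,"linear":[0.293,0,-0.001],"roll":0},{"jaw":-1,"linear":[0.293,0,-0.001],"roll":0},{"jaw":1,"linear":[0.293,0,-0.001],"roll":0},{"jaw":1,"linear":[0.293,0,-0.001],"roll":0},{"jaw":1,"linear":[0.293,0,-0.001],"roll":0},{"jaw":1,"linear":[0.293,0,-0.001],"roll":0},{"jaw":1,"linear":[0.293,0,-0.001],"roll":0},{"jaw":1,"linear":[0.293,0,-0.001],"roll":0},{"jaw":1,"linear":[0.293,0,-0.001],"roll":0}]' --force 25

```text
t: 2.82
tool_pos: [0.3771, -0.2987, 0.0245]
orientation: [2.054, 0.323, -2.054]
force: [-0.7, -0.3, 4.2]
opening: 0.0454
```

```bash
python3 - <<'E'
from plant import *;from h import *
s=read_state();print(s["opening"],s["force"],s["tool_pos"]);z=s["tool_pos"][2]
plan(s,(*s["tool_pos"][:2],.15),(.477,.4145,.15))
E
```

```text
0.04543115233823002 [-0.7170413  -0.30772243  4.16683882] [ 0.37712653 -0.29874598  0.02453268]
to (np.float64(0.3771265349192684), np.float64(-0.29874598208931635), 0.15) linear [-0.2091 -0.0003 -0.    ]
to (0.477, 0.4145, 0.15) linear [-0.2078 -1.081  -0.5224]
```

Emit:
apply_moves --series '[{"jaw":1,"linear":[-0.04,0,0],"roll":0},{"jaw":1,"linear":[-0.12,0,0],"roll":0},{"jaw":1,"linear":[-0.208,0,0],"roll":0},{"jaw":1,"linear":[-0.208,0,0],"roll":0},{"jaw":1,"linear":[-0.208,-0.06,-0.03],"roll":0},{"jaw":1,"linear":[-0.208,-0.14,-0.07],"roll":0},{"jaw":1,"linear":[-0.208,-0.22,-0.11],"roll":0},{"jaw":1,"linear":[-0.208,-0.3,-0.15],"roll":0},{"jaw":1,"linear":[-0.208,-0.38,-0.19],"roll":0},{"jaw":1,"linear":[-0.208,-0.46,-0.23],"roll":0},{"jaw":1,"linear":[-0.208,-0.54,-0.27],"roll":0},{"jaw":1,"linear":[-0.208,-0.62,-0.31],"roll":0},{"jaw":1,"linear":[-0.208,-0.7,-0.35],"roll":0},{"jaw":1,"linear":[-0.208,-0.78,-0.39],"roll":0},{"jaw":1,"linear":[-0.208,-0.86,-0.42],"roll":0},{"jaw":1,"linear":[-0.208,-0.92,-0.45],"roll":0},{"jaw":1,"linear":[-0.208,-0.92,-0.45],"roll":0},{"jaw":1,"linear":[-0.208,-0.92,-0.45],"roll":0}]'

```text
t: 5.08
tool_pos: [0.4644, 0.3086, 0.1485]
orientation: [2.051, 0.323, -2.056]
force: [0.2, -0.0, -1.0]
opening: 0.0456
```

```bash
python3 look.py w2; python3 - <<'E'
from plant import *;from h import *
s=read_state();print(s["opening"],s["force"]);plan(s,(.477,.4145,.15))
E
```

```text
t 5.075 tcp [0.4644 0.3086 0.1485] q [0.49 0.06 1.69 0.   1.39 1.75]
brown [556. 301.] (522, 270, 67, 62) circle 0.4749 0.081 d mm 80.7
brown [314. 304.] (263, 254, 105, 92) circle 0.4108 0.2915 d mm 91.1
felt [622. 313.] (599, 300, 41, 31) circle 0.4727 -0.0913 d mm 118.6
felt [202. 174.] (171, 141, 63, 67) circle 0.4766 0.4161 d mm 58.9
0.04540944802737974 [ 0.13660408 -0.92525691 -1.38239913]
to (0.477, 0.4145, 0.15) linear [-0.0019 -0.1622 -0.0738]
```

View pics/w2.png

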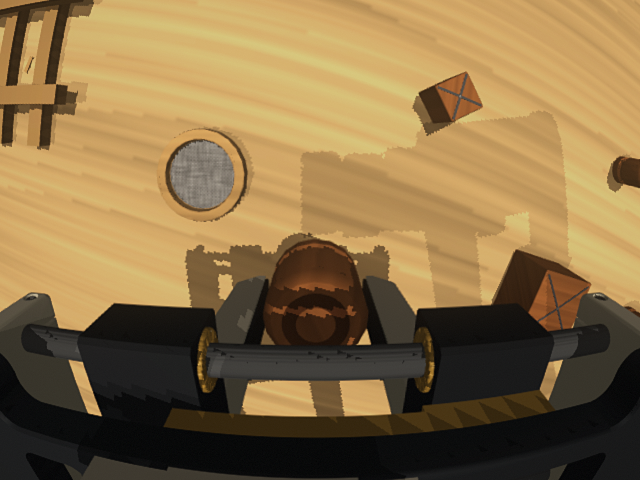

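The foot is held with its ring at (316,325). The medium holder's felt is at (202,174), cast to (0.4766, 0.416) with 59 mm diameter, so it is the right holder.

Emit:
apply_moves --series '[{"jaw":1,"linear":[0,-0.06,-0.03],"roll":0},{"jaw":1,"linear":[0,-0.13,-0.06],"roll":0},{"jaw":1,"linear":[0,-0.163,-0.074],"roll":0},{"jaw":1,"linear":[0.04,-0.163,-0.074],"roll":0},{"jaw":1,"linear":[0.09,-0.163,-0.074],"roll":0},{"jaw":1,"linear":[0.13,-0.163,-0.074],"roll":0},{"jaw":1,"linear":[0.15,-0.163,-0.074],"roll":0},{"jaw":1,"linear":[0.16,-0.163,-0.074],"roll":0},{"jaw":1,"linear":[0.16,-0.163,-0.074],"roll":0}]'

```text
t: 6.25
tool_pos: [0.4772, 0.4148, 0.0533]
orientation: [2.053, 0.322, -2.056]
force: [-0.3, 0.5, -1.0]
opening: 0.0454
```

```bash
python3 - <<'E'
from plant import *;from h import *
s=read_state();print(s["opening"],s["force"],s["tool_pos"]);plan(s,(.477,.415,.031),(.477,.415,.15))
E
```

```text
0.04535508503948551 [-0.25411395  0.53865719 -1.03581266] [0.47716065 0.41479384 0.05327536]
to (0.477, 0.415, 0.031) linear [ 0.0371 -0.0004  0.0001]
to (0.477, 0.415, 0.15) linear [-0.1612 -0.0005  0.0004]
```

Lower it, release slowly, then lift.

Emit:
apply_moves --series '[{"jaw":1,"linear":[0.015,0,0],"roll":0},{"jaw":1,"linear":[0.025,0,0],"roll":0},{"jaw":1,"linear":[0.032,0,0],"roll":0},{"jaw":1,"linear":[0.037,0,0],"roll":0},{"jaw":1,"linear":[0.037,0,0],"roll":0},{"jaw":1,"linear":[0.037,0,0],"roll":0}]'

```text
t: 7.0
tool_pos: [0.4772, 0.4149, 0.0312]
orientation: [2.053, 0.322, -2.056]
force: [-0.4, -1.1, -0.7]
opening: 0.0457
```

Emit:
apply_moves --series '[{"jaw":-1,"linear":[0,0,0],"roll":0},{"jaw":-1,"linear":[0,0,0],"roll":0},{"jaw":-1,"linear":[0,0,0],"roll":0},{"jaw":-1,"linear":[0,0,0],"roll":0},{"jaw":-1,"linear":[0,0,0],"roll":0},{"jaw":-1,"linear":[0,0,0],"roll":0},{"jaw":-1,"linear":[-0.05,0,0],"roll":0},{"jaw":-1,"linear":[-0.12,0,0],"roll":0},{"jaw":-1,"linear":[-0.2,0,0],"roll":0},{"jaw":-1,"linear":[-0.28,0,0],"roll":0},{"jaw":-1,"linear":[-0.28,0,0],"roll":0},{"jaw":-1,"linear":[-0.28,0,0],"roll":0}]'

```text
t: 8.5
tool_pos: [0.4773, 0.4147, 0.1988]
orientation: [2.053, 0.322, -2.056]
force: [0.1, -0.6, -0.9]
opening: 0.0932
```

```bash
python3 look.py w3; python3 - <<'E'
from plant import *;from h import *
plan(read_state(),(.625,.013,.2))
E
```

```text
t 8.5 tcp [0.4773 0.4147 0.1988] q [0.63 0.23 1.42 0.   1.5  1.89]
brown [315. 225.] (291, 203, 50, 46) circle 0.4757 0.4147 d mm 43.5
felt [314. 197.] (286, 185, 59, 35) circle 0.4766 0.4158 d mm 58.3
to (0.625, 0.013, 0.2) linear [-0.0041  0.7124 -0.0309]
```

View pics/w3.png

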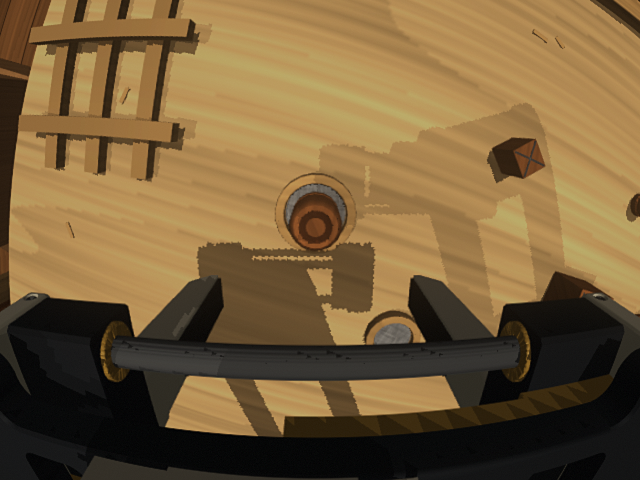

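The medium foot is seated at (315,225), within about 2 mm of the holder centre. The small foot is next.

Emit:
apply_moves --series '[{"jaw":-1,"linear":[-0.004,0.712,-0.031],"roll":0},{"jaw":-1,"linear":[-0.004,0.712,-0.031],"roll":0},{"jaw":-1,"linear":[-0.004,0.712,-0.031],"roll":0},{"jaw":-1,"linear":[-0.004,0.712,-0.031],"roll":0},{"jaw":-1,"linear":[-0.004,0.712,-0.031],"roll":0},{"jaw":-1,"linear":[-0.004,0.712,-0.031],"roll":0},{"jaw":-1,"linear":[-0.004,0.712,-0.031],"roll":0},{"jaw":-1,"linear":[-0.004,0.712,-0.031],"roll":0},{"jaw":-1,"linear":[-0.004,0.712,-0.031],"roll":0},{"jaw":-1,"linear":[-0.004,0.712,-0.031],"roll":0}]'

```text
t: 9.8
tool_pos: [0.6243, 0.0147, 0.1991]
orientation: [2.048, 0.323, -2.058]
force: [-0.3, -0.7, -0.2]
opening: 0.0928
```

```bash
sed -i 's/"brown":.054/"brown":float(sys.argv[2])/' look.py; python3 look.py w4 .048
```

```text
t 9.8 tcp [0.6243 0.0147 0.1991] q [-0.06  0.21  1.44 -0.    1.5   1.2 ]
brown [ 89. 176.] (76, 160, 27, 35) circle 0.6005 0.2407 d mm 34.9
felt [505. 281.] (479, 253, 53, 58) circle 0.6153 -0.2176 d mm 74.3
```

View pics/w4.png

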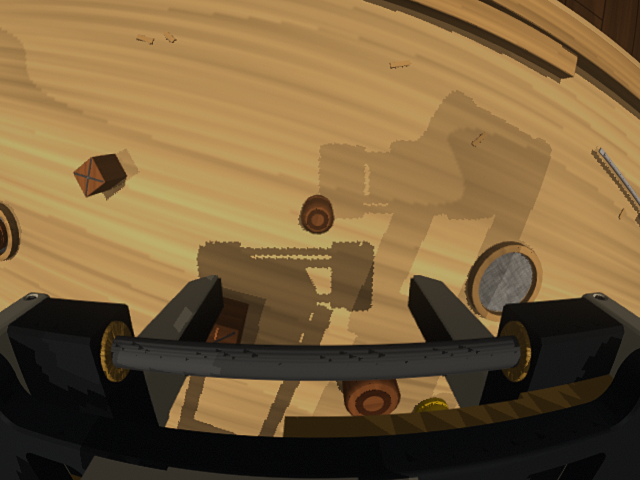

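The small foot's ring is at (317,219). Cast it and plan.

```bash
python3 - <<'E'
from h import *
d=np.load("w4.npy",allow_pickle=True).item();s=d["s"];p=cast(d["c"],(317,218.5),.048,(s["tool_pos"],s["orientation"]))
print(p);plan(s,(*p[:2],.020),(*p[:2],.15),(.368,.2885,.15))
E
```

```text
[0.62686869 0.01487873 0.048     ]
to (np.float64(0.6268686889960792), np.float64(0.014878729903395334), 0.02) linear [ 0.2984  0.0014 -0.0056]
to (np.float64(0.6268686889960792), np.float64(0.014878729903395334), 0.15) linear [ 0.0818  0.0012 -0.0045]
to (0.368, 0.2885, 0.15) linear [ 0.0835 -0.5653  0.266 ]
```

Emit:
apply_moves --series '[{"jaw":-1,"linear":[0.08,0,-0.004],"roll":0},{"jaw":-1,"linear":[0.16,0,-0.004],"roll":0},{"jaw":-1,"linear":[0.24,0,-0.004],"roll":0},{"jaw":-1,"linear":[0.298,0.001,-0.004],"roll":0},{"jaw":-1,"linear":[0.298,0.001,-0.004],"roll":0},{"jaw":1,"linear":[0.298,0.001,-0.004],"roll":0},{"jaw":1,"linear":[0.298,0.001,-0.004],"roll":0},{"jaw":1,"linear":[0.298,0.001,-0.004],"roll":0},{"jaw":1,"linear":[0.298,0.001,-0.004],"roll":0},{"jaw":1,"linear":[0.298,0.001,-0.004],"roll":0},{"jaw":1,"linear":[0.298,0.001,-0.004],"roll":0},{"jaw":1,"linear":[0.298,0.001,-0.004],"roll":0},{"jaw":1,"linear":[0.298,0.001,-0.004],"roll":0}]' --force 25

```text
t: 11.48
tool_pos: [0.6261, 0.0148, 0.0205]
orientation: [2.048, 0.323, -2.057]
force: [-0.0, -1.3, -0.3]
opening: 0.0296
```

```bash
python3 - <<'E'
from plant import *;from h import *
s=read_state();print(s["opening"],s["force"],s["tool_pos"]);plan(s,(.625,.0148,.15),(.42,.24,.15),(.368,.2885,.15))
E
```

```text
0.02955633501482171 [-0.01277181 -1.26355135 -0.28783845] [0.62608745 0.01478378 0.02051125]
to (0.625, 0.0148, 0.15) linear [-0.2158 -0.0007  0.0027]
to (0.42, 0.24, 0.15) linear [-0.2146 -0.4629  0.2125]
to (0.368, 0.2885, 0.15) linear [-0.2143 -0.5664  0.2701]
```

Emit:
apply_moves --series '[{"jaw":1,"linear":[-0.04,0,0],"roll":0},{"jaw":1,"linear":[-0.12,0,0],"roll":0},{"jaw":1,"linear":[-0.215,0,0],"roll":0},{"jaw":1,"linear":[-0.215,0,0],"roll":0},{"jaw":1,"linear":[-0.215,-0.05,0.03],"roll":0},{"jaw":1,"linear":[-0.215,-0.11,0.07],"roll":0},{"jaw":1,"linear":[-0.215,-0.17,0.11],"roll":0},{"jaw":1,"linear":[-0.215,-0.23,0.15],"roll":0},{"jaw":1,"linear":[-0.215,-0.29,0.19],"roll":0},{"jaw":1,"linear":[-0.215,-0.35,0.23],"roll":0},{"jaw":1,"linear":[-0.215,-0.38,0.27],"roll":0},{"jaw":1,"linear":[-0.215,-0.4,0.3],"roll":0},{"jaw":1,"linear":[-0.215,-0.4,0.3],"roll":0},{"jaw":1,"linear":[-0.215,-0.4,0.3],"roll":0}]'

```text
t: 13.22
tool_pos: [0.3821, 0.1878, 0.1502]
orientation: [2.048, 0.323, -2.057]
force: [-0.2, -0.3, -1.2]
opening: 0.0292
```

```bash
python3 look.py w5 .048; python3 - <<'E'
from plant import *;from h import *
s=read_state();print(s["opening"]);plan(s,(.368,.2885,.15))
E
```

```text
t 13.225 tcp [0.3821 0.1878 0.1502] q [ 0.34 -0.32  2.03  0.    1.43  1.59]
brown [315. 306.] (283, 257, 65, 84) circle 0.3308 0.1727 d mm 74.4
brown [621. 260.] (602, 234, 38, 50) circle 0.4559 -0.1127 d mm 61.7
brown [482. 177.] (442, 133, 87, 85) circle 0.4721 0.077 d mm 86.7
brown [82. 46.] (63, 23, 42, 51) circle 0.4777 0.4202 d mm 46.4
felt [200. 203.] (178, 180, 44, 47) circle 0.3685 0.2908 d mm 42.8
0.02926045733863281
to (0.368, 0.2885, 0.15) linear [ 0.0004 -0.1672 -0.029 ]
```

View pics/w5.png

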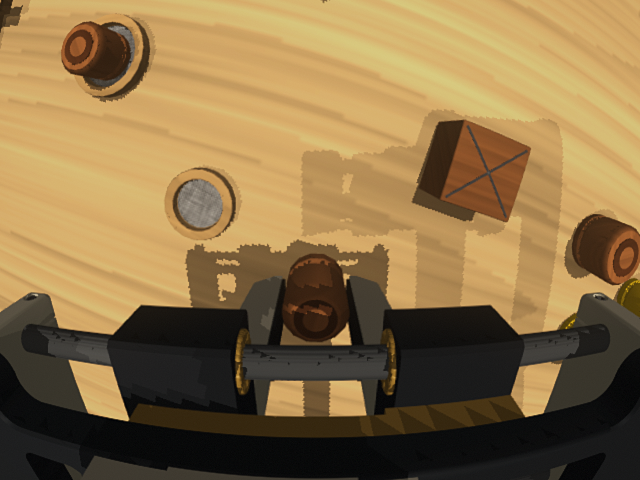

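The small foot is held at (316,300). The small holder's felt is at (200,203), cast to (0.3685, 0.2908) with 43 mm diameter.

Emit:
apply_moves --series '[{"jaw":1,"linear":[0,-0.06,-0.01],"roll":0},{"jaw":1,"linear":[0,-0.13,-0.02],"roll":0},{"jaw":1,"linear":[0,-0.169,-0.03],"roll":0},{"jaw":1,"linear":[0.04,-0.169,-0.03],"roll":0},{"jaw":1,"linear":[0.09,-0.169,-0.03],"roll":0},{"jaw":1,"linear":[0.13,-0.169,-0.03],"roll":0},{"jaw":1,"linear":[0.155,-0.169,-0.03],"roll":0},{"jaw":1,"linear":[0.17,-0.169,-0.03],"roll":0},{"jaw":1,"linear":[0.17,-0.169,-0.03],"roll":0}]'

```text
t: 14.4
tool_pos: [0.3679, 0.2894, 0.048]
orientation: [2.048, 0.322, -2.058]
force: [0.1, -0.1, -0.6]
opening: 0.0292
```

```bash
python3 - <<'E'
from plant import *;from h import *
s=read_state();print(s["opening"],s["force"],s["tool_pos"]);plan(s,(.3685,.2895,.027))
E
```

```text
0.029243912491358017 [ 0.07317125 -0.09417553 -0.56256333] [0.36788729 0.28943511 0.04797937]
to (0.3685, 0.2895, 0.027) linear [ 0.035   0.0002 -0.0012]
```

Emit:
apply_moves --series '[{"jaw":1,"linear":[0.015,0,-0.001],"roll":0},{"jaw":1,"linear":[0.025,0,-0.001],"roll":0},{"jaw":1,"linear":[0.031,0,-0.001],"roll":0},{"jaw":1,"linear":[0.035,0,-0.001],"roll":0},{"jaw":1,"linear":[0.035,0,-0.001],"roll":0},{"jaw":1,"linear":[0.035,0,-0.001],"roll":0}]'

```text
t: 15.15
tool_pos: [0.3685, 0.2897, 0.0271]
orientation: [2.048, 0.322, -2.058]
force: [0.2, -0.5, 0.2]
opening: 0.029
```

Emit:
apply_moves --series '[{"jaw":-1,"linear":[0,0,0],"roll":0},{"jaw":-1,"linear":[0,0,0],"roll":0},{"jaw":-1,"linear":[0,0,0],"roll":0},{"jaw":-1,"linear":[0,0,0],"roll":0},{"jaw":-1,"linear":[0,0,0],"roll":0},{"jaw":-1,"linear":[0,0,0],"roll":0},{"jaw":-1,"linear":[-0.05,0,0],"roll":0},{"jaw":-1,"linear":[-0.12,0,0],"roll":0},{"jaw":-1,"linear":[-0.2,0,0],"roll":0},{"jaw":-1,"linear":[-0.28,0,0],"roll":0},{"jaw":-1,"linear":[-0.28,0,0],"roll":0},{"jaw":-1,"linear":[-0.28,0,0],"roll":0}]'

```text
t: 16.65
tool_pos: [0.3691, 0.2898, 0.1947]
orientation: [2.048, 0.322, -2.058]
force: [0.0, -0.2, -0.6]
opening: 0.0931
```

```bash
python3 look.py w6 .054; python3 - <<'E'
from plant import *;from h import *
plan(read_state(),(.457,-.109,.2))
E
```

```text
t 16.65 tcp [0.3691 0.2898 0.1947] q [ 0.56 -0.21  1.87  0.    1.49  1.81]
brown [316. 223.] (303, 210, 26, 27) circle 0.3696 0.2901 d mm 24.9
brown [553. 194.] (524, 157, 57, 72) circle 0.4688 0.0792 d mm 78.1
brown [211.  60.] (189, 38, 47, 46) circle 0.4768 0.4164 d mm 42.8
brown [451.   6.] (435, 0, 32, 17) circle 0.5935 0.2396 d mm 30.0
felt [316. 204.] (295, 193, 43, 29) circle 0.3686 0.2902 d mm 42.5
to (0.457, -0.109, 0.2) linear [-0.0098  0.6773  0.0634]
```

View pics/w6.png

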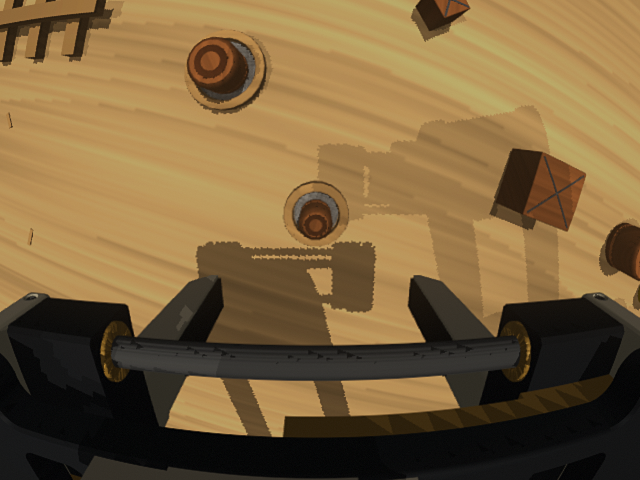

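The small foot is seated at (316,223), about 1 mm off centre. The large foot is next.

Emit:
apply_moves --series '[{"jaw":-1,"linear":[-0.01,0.677,0.063],"roll":0},{"jaw":-1,"linear":[-0.01,0.677,0.063],"roll":0},{"jaw":-1,"linear":[-0.01,0.677,0.063],"roll":0},{"jaw":-1,"linear":[-0.01,0.677,0.063],"roll":0},{"jaw":-1,"linear":[-0.01,0.677,0.063],"roll":0},{"jaw":-1,"linear":[-0.01,0.677,0.063],"roll":0},{"jaw":-1,"linear":[-0.01,0.677,0.063],"roll":0},{"jaw":-1,"linear":[-0.01,0.677,0.063],"roll":0},{"jaw":-1,"linear":[-0.01,0.677,0.063],"roll":0},{"jaw":-1,"linear":[-0.01,0.677,0.063],"roll":0}]'

```text
t: 17.95
tool_pos: [0.4568, -0.1074, 0.1996]
orientation: [2.045, 0.323, -2.06]
force: [-0.9, 0.0, -0.5]
opening: 0.0932
```

```bash
python3 look.py w7 .06
```

```text
t 17.95 tcp [ 0.4568 -0.1074  0.1996] q [-0.34 -0.21  1.86 -0.    1.5   0.92]
brown [594. 281.] (576, 265, 35, 30) circle 0.4913 -0.4227 d mm 57.0
brown [312. 221.] (278, 188, 67, 65) circle 0.4587 -0.1025 d mm 58.1
brown [121. 147.] (90, 110, 63, 75) circle 0.4717 0.0832 d mm 82.4
yellow [398. 291.] (388, 273, 26, 39) circle 0.419 -0.2091 d mm 40.2
felt [467.  98.] (436, 63, 64, 72) circle 0.6166 -0.2164 d mm 74.9
```

View pics/w7.png

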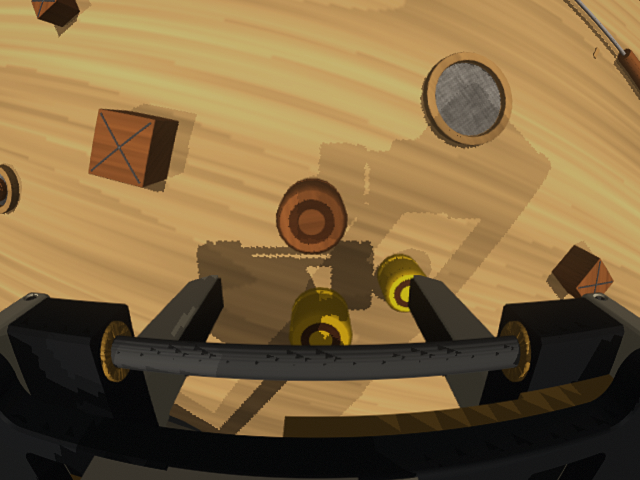

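The large foot's ring is at (313,222). The yellow ones at (402,285) and (322,330) lie clear of the finger line.

```bash
python3 - <<'E'
from h import *
d=np.load("w7.npy",allow_pickle=True).item();s=d["s"];p=cast(d["c"],(312.5,222),.06,(s["tool_pos"],s["orientation"]))
print(p);plan(s,(*p[:2],.028))
E
```

```text
[ 0.45747713 -0.10390346  0.06      ]
to (np.float64(0.45747713213061825), np.float64(-0.10390345559819106), 0.028) linear [ 0.2859 -0.0051 -0.0049]
```

Emit:
apply_moves --series '[{"jaw":-1,"linear":[0.0,-0.005,-0.004],"roll":0},{"jaw":-1,"linear":[0.08,-0.005,-0.004],"roll":0},{"jaw":-1,"linear":[0.16,-0.005,-0.004],"roll":0},{"jaw":-1,"linear":[0.23,-0.005,-0.004],"roll":0},{"jaw":-1,"linear":[0.286,-0.005,-0.004],"roll":0},{"jaw":-1,"linear":[0.286,-0.005,-0.004],"roll":0},{"jaw":1,"linear":[0.286,-0.005,-0.004],"roll":0},{"jaw":1,"linear":[0.286,-0.005,-0.004],"roll":0},{"jaw":1,"linear":[0.286,-0.005,-0.004],"roll":0},{"jaw":1,"linear":[0.286,-0.005,-0.004],"roll":0},{"jaw":1,"linear":[0.286,-0.005,-0.004],"roll":0},{"jaw":1,"linear":[0.286,-0.005,-0.004],"roll":0}]' --force 25

```text
t: 19.5
tool_pos: [0.4579, -0.1045, 0.0292]
orientation: [2.046, 0.323, -2.057]
force: [-0.9, 0.8, 7.0]
opening: 0.0609
```

```bash
python3 - <<'E'
from plant import *;from h import *
s=read_state();print(s["opening"],s["force"],s["tool_pos"]);plan(s,(.457,-.104,.15),(.5825,-.114,.15),(.617,-.2185,.15))
E
```

```text
0.06089058357810649 [-0.86560445  0.84775517  6.95636061] [ 0.45794643 -0.10445471  0.02918021]
to (0.457, -0.104, 0.15) linear [-0.2014 -0.0011  0.0024]
to (0.5825, -0.114, 0.15) linear [-0.2024  0.0792 -0.1915]
to (0.617, -0.2185, 0.15) linear [-0.2023  0.2626 -0.1925]
```

Emit:
apply_moves --series '[{"jaw":1,"linear":[-0.04,0,0],"roll":0},{"jaw":1,"linear":[-0.12,0,0],"roll":0},{"jaw":1,"linear":[-0.202,0,0],"roll":0},{"jaw":1,"linear":[-0.202,0,0],"roll":0},{"jaw":1,"linear":[-0.202,0.02,-0.06],"roll":0},{"jaw":1,"linear":[-0.202,0.05,-0.13],"roll":0},{"jaw":1,"linear":[-0.202,0.079,-0.192],"roll":0},{"jaw":1,"linear":[-0.202,0.079,-0.192],"roll":0},{"jaw":1,"linear":[-0.202,0.079,-0.192],"roll":0}]'

```text
t: 20.62
tool_pos: [0.5815, -0.1135, 0.148]
orientation: [2.044, 0.324, -2.061]
force: [0.8, -0.0, -0.9]
opening: 0.0618
```

```bash
python3 look.py w8 .06; python3 - <<'E'
from plant import *;from h import *
s=read_state();print(s["opening"]);plan(s,(.617,-.2185,.15),(.617,-.2185,.055))
E
```

```text
t 20.625 tcp [ 0.5815 -0.1135  0.148 ] q [-0.28  0.16  1.59 -0.    1.4   0.98]
brown [ 70. 282.] (44, 249, 58, 68) circle 0.4767 0.0818 d mm 78.2
brown [316. 301.] (244, 247, 142, 99) circle 0.5312 -0.1287 d mm 117.8
felt [438. 222.] (400, 182, 77, 81) circle 0.6156 -0.2167 d mm 75.1
0.06110904102455769
to (0.617, -0.2185, 0.15) linear [-0.0024  0.1846 -0.0023]
to (0.617, -0.2185, 0.055) linear [ 0.1559  0.1847 -0.0034]
```

View pics/w8.png

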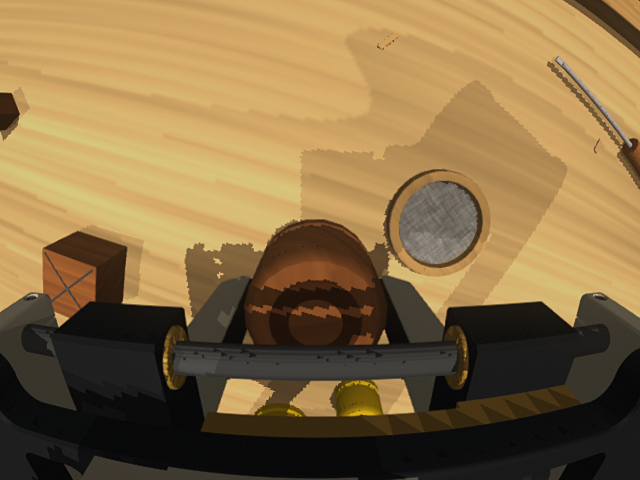

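The large foot is held. The large holder's felt is at (438,222), cast to (0.6156, -0.2167) with 75 mm diameter.

Emit:
apply_moves --series '[{"jaw":1,"linear":[0,0.06,0],"roll":0},{"jaw":1,"linear":[0,0.13,-0.001],"roll":0},{"jaw":1,"linear":[0,0.183,-0.002],"roll":0},{"jaw":1,"linear":[0.03,0.183,-0.002],"roll":0},{"jaw":1,"linear":[0.08,0.183,-0.002],"roll":0},{"jaw":1,"linear":[0.12,0.183,-0.002],"roll":0},{"jaw":1,"linear":[0.145,0.183,-0.002],"roll":0},{"jaw":1,"linear":[0.154,0.183,-0.002],"roll":0},{"jaw":1,"linear":[0.154,0.183,-0.002],"roll":0}]'

```text
t: 21.8
tool_pos: [0.6159, -0.2176, 0.0565]
orientation: [2.045, 0.324, -2.059]
force: [0.2, -0.2, 0.1]
opening: 0.0613
```

```bash
python3 - <<'E'
from plant import *;from h import *
s=read_state();print(s["opening"],s["force"],s["tool_pos"]);plan(s,(.6165,-.218,.0357))
E
```

```text
0.061340726247249386 [ 0.19220545 -0.22179765  0.08876482] [ 0.61591393 -0.21758084  0.0565047 ]
to (0.6165, -0.218, 0.0357) linear [ 0.0347  0.001  -0.001 ]
```

Emit:
apply_moves --series '[{"jaw":1,"linear":[0.015,0.001,-0.001],"roll":0},{"jaw":1,"linear":[0.025,0.001,-0.001],"roll":0},{"jaw":1,"linear":[0.031,0.001,-0.001],"roll":0},{"jaw":1,"linear":[0.035,0.001,-0.001],"roll":0},{"jaw":1,"linear":[0.035,0.001,-0.001],"roll":0},{"jaw":1,"linear":[0.035,0.001,-0.001],"roll":0}]'

```text
t: 22.55
tool_pos: [0.6166, -0.2181, 0.0356]
orientation: [2.045, 0.323, -2.059]
force: [0.1, 0.2, -0.9]
opening: 0.0617
```

Emit:
apply_moves --series '[{"jaw":-1,"linear":[0,0,0],"roll":0},{"jaw":-1,"linear":[0,0,0],"roll":0},{"jaw":-1,"linear":[0,0,0],"roll":0},{"jaw":-1,"linear":[0,0,0],"roll":0},{"jaw":-1,"linear":[0,0,0],"roll":0},{"jaw":-1,"linear":[0,0,0],"roll":0},{"jaw":-1,"linear":[-0.05,0,0],"roll":0},{"jaw":-1,"linear":[-0.12,0,0],"roll":0},{"jaw":-1,"linear":[-0.2,0,0],"roll":0},{"jaw":-1,"linear":[-0.28,0,0],"roll":0},{"jaw":-1,"linear":[-0.28,0,0],"roll":0},{"jaw":-1,"linear":[-0.28,0,0],"roll":0}]'

```text
t: 24.05
tool_pos: [0.6176, -0.2177, 0.2031]
orientation: [2.045, 0.324, -2.06]
force: [0.4, 0.5, 0.4]
opening: 0.0927
```

```bash
python3 look.py w9 .066; python3 - <<'E'
from plant import *;import cv2
for n in("scene",):cv2.imwrite(f"pics/{n}9.png",read_camera(n)["pixels"])
E
```

```text
t 24.05 tcp [ 0.6176 -0.2177  0.2031] q [-0.41  0.29  1.33 -0.    1.52  0.84]
brown [ 26. 264.] (8, 234, 41, 59) circle 0.4783 0.0783 d mm 82.7
brown [316. 224.] (283, 190, 66, 66) circle 0.6182 -0.2169 d mm 59.1
brown [564. 170.] (528, 130, 69, 78) circle 0.7448 -0.4289 d mm 111.1
felt [306. 189.] (277, 175, 74, 42) circle 0.6175 -0.2148 d mm 74.2
```

View pics/w9.png

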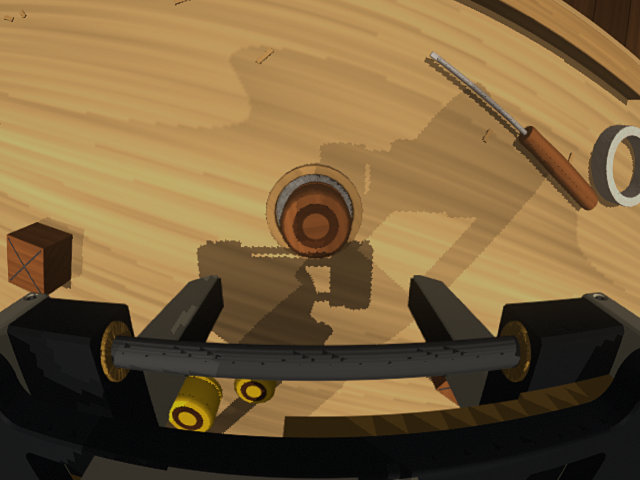

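View pics/scene9.png

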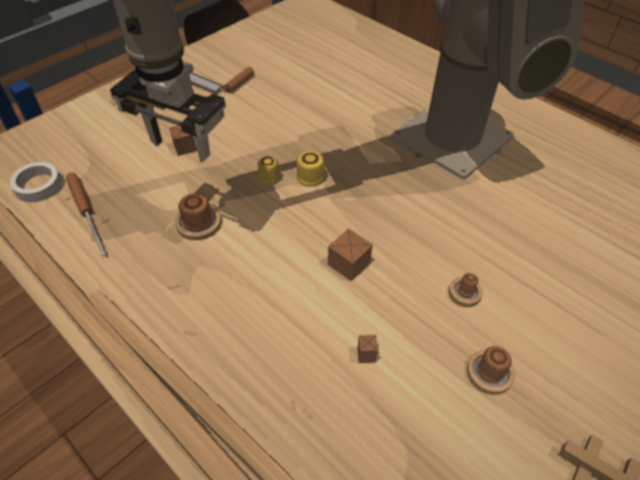

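All three feet stand in their holders: large (316,224) in the wrist view, small (467,287) and medium (493,363) in the scene view. The blanks at (350,254) and (368,348) have not moved, and the gripper is clear.

```bash
python3 -c "
from plant import *
print(close_job())"
```

```text
the job is handed in; nothing more can be done
None
```

I placed the three round feet upright in their matching holders, medium first, then small, then large, and handed the job in at about 24 s of the 80 s allowed. Closing the job gave no verdict.

- **Placement:** After each release, the wrist camera put the foot within about 1–3 mm of its holder's centre; the limit is 10 mm. Seating depth was not measured directly. I worked it out from the release height, which put each underside about 6.5 mm above the bench, and the pictures show all three standing upright.
- **Blanks and look-alikes:** The last overhead picture shows the small and large blanks and both yellow look-alikes where they started. The medium blank was partly hidden behind the gripper in that picture, but the arm never worked near it.
- **Forces:** The gripper was open and clear at the end. The wrist force was at most about 7 N at the end of any move.
- **Disagreements:** The camera views differed by 2–5 mm on the large holder's centre, so I aimed between them. My two overhead readings of the large foot were 9 mm apart, and the wrist camera settled that before I gripped it.

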